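Lock the extending draining rack with its tapered pin

ROBOT

A 6-joint arm with a two-finger parallel gripper is mounted at the origin on the work surface. World frame = base frame: x ahead of the robot, y to its left, z up, the work surface at z = 0. Lengths are in m, angles in rad, forces in N, time in s.
With the tool pointing down it reaches from about 0.3 to 0.775 m from the base axis. Payload 14.6 kg.
Tool frame: the origin (TCP) lies on the centre line of the jaws, within the pads' length; the fingertips stand 19 mm ahead of it and the grasp point (between the pads) is the TCP (ctrl.tip_reach is the distance from the TCP to the fingertips, in m); x points along the fingers, y is the direction in which the jaws open and shut, and the axes are right-handed (so a half turn about x gives the same grasp; the last joint's range is limited). The gripper opens to 94 mm and grips with 3 to 60 N. Pads are 16 mm wide; open, the fingers measure 119 mm over their backs; the gripper's body (75 mm by 177 mm) begins 78 mm behind the grasp point.
Start: joints at [-1.244, 0.3, 1.521, -0, 1.321, -0.067], TCP at [0.211, -0.508, 0.224] pointing down, gripper open.
Joint ranges: [-3.03, 3.03], [-0.79, 2.21], [0.23, 2.52], [-1.04, 4.18], [0, 3.07], [-2.55, 2.55]. Speed limits (rad/s): [2.22, 2.22, 2.57, 3.14, 3.14, 3.14].

INTERFACE

Orientations are given as [roll, pitch, yaw] about the fixed x, y, z axes, in that order (R = Rz(yaw) Ry(pitch) Rx(roll)).
In Python, from station import ctrl, optics, models gives the robot as it stands. The module is installed in compiled form; this text tells all that it offers.
- The arm moves only by the tool arm_command, never from a script. Its argument "deltas" is a list of rows, each an object with "translation": the shift along the tool's x, y, z in units of 25 mm (1.0 is 25 mm), a list of three; "turn": the turn, a rotation vector about the tool's x, y, z in units of 5 degrees (1.0 is 5 degrees), a list of three. In form: [{"translation": [x, y, z], "turn": [rx, ry, rz]}, ...]. A call has 1 to 12 rows; each row is the pose to reach, as a shift and turn from the pose commanded when the call began, along the tool's axes at that moment; what a row does not reach only later rows make up. A row lasts 1/12 s, in which the tool goes at most 41.7 mm and 7.16 degrees, less where a joint would pass 70% of its speed; a pose out of reach is approached as far as the arm can. A call with a gripper value outside its range is refused whole. "gripper" is the finger opening in mm, from 0 to 94, set as the call begins (left out, the last holds). The fingers move at their own pace and stop on an object; "force" is the grip in N (left out, the last holds). Time passes only in rows, so rows that repeat a pose let the fingers close. It gives the time, the measured TCP pose, the force and the opening at its end, in the units of the state.
- ctrl.get_obs(): the state, without advancing time (a new reading comes with each control period).
- optics.camera(name): name is "side" or "top"; returns the picture (384x512x3 uint8, red, green, blue); there is no depth.
- optics.get_calibration(name): a dict with "K" (3x3 intrinsics, pixels), "k1" (the pictures are not rectified: a ray, as slopes to the right and down, at radius r is drawn at 1 + k1 r^2 times it, then the intrinsics apply), "origin" and "orientation" of the camera in the world. Camera axes: x right, y down, z forward; pixel columns grow to the right and rows downward; lengths in m; the calibration is good to about 2 mm. A picture is of the moment at which its call begins. get_calibration takes no time and is no camera call.
- ctrl.hand_in(): hands the job in, once; it reports no verdict.
Trained networks look in the newest picture that a camera, given by its name, has taken for a name from the list of things; names that differ only in an ending like _2 or _b are one class to them, and where a whole thing is asked for, a point or a joint stands for the part that bears it (a point fixed in the world has none). Each returns a list of dicts, best first, with "score" (0 to 1); they miss things now and then, are a little off and sometimes report something else, mostly with a low value. They report only what shows in the picture. A call takes as long as a camera call.
- models.look_for(target, camera): "box" ([left, top, right, bottom] in pixels, round what is visible of it).
- models.cut_out(target, camera): "pixels" (384x512 bool, what is visible of it) and "box" ([left, top, right, bottom] in pixels, round what is visible of it).
- models.mark_of(target, camera): "at" ([column, row] in pixels: a listed point, or the origin of a listed thing).
The state is a dict: "time_s": time; "qpos": joint angles; "joint_vel": joint speeds; "tau": joint torques, N m; "ee_pos": TCP position; "eef_rot": TCP orientation; "force": force on the tool from outside, world axes, zero at the start; "moment": the same for the moment, N m; "grip_width": finger opening in m.
Only numpy, scipy, OpenCV 4.12 (cv2) and the standard library are available. Lean on these libraries where they do the work, as an engineer would, in place of code of your own. Each camera call takes 0.05 s, during which the arm holds its last target.

TASK

Close up the extending draining rack and lock it: slide the sliding half in until it meets its rubber buffers, then take the tapered pin from the toothbrush stand and push it down through the clevis and the tongue so that its taper draws the holes into line, until its collar lies flat on the clevis. Work by feel and never force it, for 3 kg (30 N) of push is plenty both on the rack and on the pin; leave the pin standing there by itself and everything else where it is.

Things in the scene. Friction and masses are not known exactly. Their poses are not given: they have to be found in the camera images.
- rack: fixed half of a stainless steel extending draining rack, fast on the ledge. z up; y runs along the rack towards the half with three saucers on edge (tops 182 mm above the ledge, from 95 mm in y and 60 mm in x of the clevis hole); the sliding half lies to -y. Origin on the ledge straight below the clevis hole. The clevis juts out at the middle of the long side nearest the robot (-x)
- rack_hole (a point): centre of the clevis hole in the top face of the upper lug, 82 mm above the ledge, axes as the rack's. The clevis is two level lugs, each 44 mm wide (x) and 5 mm thick, one 8 mm above the other, each with a 15 mm round hole on one vertical axis, free above
- extension_hole (a point): centre of the 15 mm hole in the sliding half's tongue, a level strip 44 mm wide, 5 mm thick, its top face 75.5 mm above the ledge, that slides between the lugs; axes as the rack's. Starts 20 to 45 mm to -y of rack_hole. Slides in with 2 N friction; 7 mm short of line it meets rubber buffers: then 3.7 N more per mm, and let go it springs back to 6 to 7.5 mm short: only the pin holds it in line
- extension_end (a point): point on the outer face of the sliding half's upright end plate (176 mm long in the rack's x, from 20 to 80 mm above the ledge), 60 mm above the ledge, 48 mm in from the plate end nearest the robot. Push here along the rack's +y. Two upturned tumblers, 152 mm above the ledge at the top, stand behind it, their middles 80 mm farther in x and 52 and 127 mm in y
- pin: loose tapered locking pin (drift), 0.09 kg; z from tip to grip, origin at the centre of the collar's underside. Below: steel shank 14 mm thick for 19 mm, then tapering to 6 mm at the blunt tip, 53 mm down. Above: collar 28 mm wide, 4 mm thick, then a round wooden grip 22 mm wide, up to 48 mm. It hangs upright by its collar in the stand's middle hole. Drawing the rack into line takes up to 10 to 28 N downwards
- pin_tip (a point): centre of the pin's blunt tip, 53 mm below the collar's underside; 29 mm above the ledge when the pin is fully home with its collar on the upper lug
- stand: white ceramic toothbrush stand, a block 62 x 112 x 64 mm with three holes of 19 mm in a row along its y, 34 mm apart, loose, 0.55 kg; origin under its centre. It stands left or right of the robot's middle, and the pill organiser on the other side
- pill_organiser: clear plastic pill organiser, a strip of seven hinged compartments, 40 x 168 x 24 mm, long side along its y; origin under its centre; to be left alone
- steel_bottle: stainless steel drinking bottle with a black press-button cap, 70 mm wide, 236 mm tall, upright; origin under its centre; to be left alone
- jug: blue ceramic jug, 116 mm wide, 155 mm tall, handle towards its y; origin under its centre; to be left alone
- clip: green plastic bag clip lying flat, 95 x 11 x 17 mm, long side along its x; origin under its centre; to be left alone
- wooden_spoon: wooden cooking spoon, 290 mm long, lying along its x with the bowl at +x; origin on the ledge near its middle; to be left alone
- sponge: yellow washing-up sponge, 75 x 110 x 32 mm; origin under its centre; to be left alone
- mug: white ceramic mug, 82 mm wide, 92 mm tall, handle towards its y; origin under its centre; to be left alone

How it is judged:
On the way, in this order (a step that is already met when the one before it is completed fails the run):
1. the sliding half of the rack has been slid in to its buffers (its hole less than 9.5 mm short of the clevis hole) (y of extension_hole in the frame of rack_hole above -0.0095 m), for 0.2 s.
2. the pin's tip has gone through the clevis and the tongue, the pin upright (z of pin_tip in the frame of rack_hole below -0.02 m and horizontal distance between pin_tip and rack_hole below 0.007 m and angle between pin's own z axis and vertical below 0.2 rad), for 0.1 s.
At the end, for the whole second after the job is handed in: The pin stands upright (within 0.07 rad) in the clevis, fully home: its collar within 1.5 mm of the upper lug's top face, its axis within 3 mm of the clevis hole's; the tongue's hole is within 3 mm of in line with the clevis hole; the pin is at rest and released (z of pin in the frame of rack_hole between -0.0025 and 0.0015 m and horizontal distance between each of pin, extension_hole and rack_hole below 0.003 m and angle between pin's own z axis and vertical below 0.07 rad and linear speed of pin below 0.02 m/s); the robot touches nothing.
It fails at once if the pin bears on the rack with more than 75 N in all (the push together with the sideways wedging) (contact force between pin and rack above 75 N).
It fails at once if the hand or arm presses on the rack with more than 40 N (contact force between any of the fingers, the arm and rack above 40 N).
It fails at once if one of the other things, or the toothbrush stand, is shifted by more than 30 mm or tipped over (distance of any of pill_organiser, steel_bottle, jug, clip, wooden_spoon, sponge, mug, stand from where it was at the start of the episode above 0.03 m or angle between any of steel_bottle, jug, mug, stand's own z axis and vertical above 0.5 rad).
It also fails if it takes over 72 s, if anything falls off the work surface, if the arm or the gripper's body presses on something with over 40 N, if the wrist force passes 120 N, or if a joint passes its speed limit or range.

## Working session

There is one attempt and no reset: what is moved stays moved. The work goes in short steps, Python scripts to look and compute and a tool call to move; the robot and the scene stay as the last step left them, time stands still between calls to the robot, and variables do not carry over. Pictures are saved under pics/ and viewed, and the job is handed in when it is done.

Besides the shell and the picture viewer there is one more tool, called after "Request:" in YAML: its name, and indented under it one key for each argument. arm_command: Moves the arm, as the interface text tells. Its arguments: {"type":"object","properties":{"deltas":{"type":"array"},"gripper":{"type":"number"},"force":{"type":"number"}},"required":["deltas"]}

```bash
mkdir -p pics; cat > h.py <<'E'
from station import ctrl, optics, models
import numpy as np, cv2
from scipy.spatial.transform import Rotation as R
def cal(n):
    c=optics.get_calibration(n); return c
def Rm(c):
    o=np.array(c["orientation"],float)
    if o.shape==(3,3): return o
    if o.size==4: raise Exception("quat")
    return R.from_euler('xyz',o).as_matrix()
def ray(n,px):
    c=cal(n);K=np.array(c["K"]);k=c["k1"]
    d=np.array([(px[0]-K[0,2])/K[0,0],(px[1]-K[1,2])/K[1,1]])
    u=d.copy()
    for _ in range(30): u=d/(1+k*(u@u))
    v=Rm(c)@np.array([u[0],u[1],1]); return np.array(c["origin"]),v/np.linalg.norm(v)
def atz(n,px,z):
    o,v=ray(n,px); return o+v*(z-o[2])/v[2]
def tri(p1,p2):
    o1,v1=ray("top",p1);o2,v2=ray("side",p2)
    A=np.stack([v1,-v2],1);s=np.linalg.lstsq(A,o2-o1,rcond=None)[0]
    a=o1+v1*s[0];b=o2+v2*s[1];return (a+b)/2,np.linalg.norm(a-b)
def proj(n,P):
    c=cal(n);K=np.array(c["K"]);q=Rm(c).T@(np.array(P)-np.array(c["origin"]))
    u=q[:2]/q[2];u=u*(1+c["k1"]*(u@u));return np.array([K[0,0]*u[0]+K[0,2],K[1,1]*u[1]+K[1,2]])
def snap(n,f):
    im=optics.camera(n);cv2.imwrite(f"pics/{f}.png",cv2.cvtColor(im,cv2.COLOR_RGB2BGR));return im
E
python3 - <<'E'
from h import *
for n in("top","side"):
    print(cal(n)); snap(n,n+"0")
for t in ["rack_hole","extension_hole","extension_end","pin","pin_tip","stand","rack","jug","steel_bottle","mug","clip","sponge","wooden_spoon","pill_organiser"]:
    for n in("top","side"):
        print(t,n,[(np.round(r["at"],1).tolist(),round(r["score"],2)) for r in models.mark_of(t,n)[:2]])
print(ctrl.get_obs(),ctrl.tip_reach)
E
```

```text
{'K': array([[393.14105591,   0.        , 256.74255006],
       [  0.        , 393.14105591, 198.01486618],
       [  0.        ,   0.        ,   1.        ]]), 'k1': -0.06825422940854804, 'origin': array([0.21916434, 0.01290092, 1.29655692]), 'orientation': array([-2.91101877, -0.00680718, -1.54766691])}
{'K': array([[395.71623811,   0.        , 256.26492471],
       [  0.        , 395.71623811, 190.91091893],
       [  0.        ,   0.        ,   1.        ]]), 'k1': 0.03456272593743212, 'origin': array([-0.05864836,  0.84948687,  0.66452948]), 'orientation': array([-2.08193697,  0.02313301, -2.57685164])}
rack_hole top [([230.3, 198.9], 0.65)]
rack_hole side [([234.9, 208.4], 0.95)]
extension_hole top [([241.6, 196.8], 0.94)]
extension_hole side [([241.7, 201.1], 0.81), ([291.2, 161.8], 0.75)]
extension_end top [([301.8, 174.9], 0.56)]
extension_end side [([256.5, 172.0], 0.72), ([317.4, 170.4], 0.56)]
pin top [([341.1, 228.4], 0.38)]
pin side [([318.8, 173.4], 0.62)]
pin_tip top [([269.6, 236.6], 0.37)]
pin_tip side []
stand top [([338.6, 233.2], 0.89), ([269.6, 239.2], 0.26)]
st
[... 634 characters left out ...]
side [([240.3, 275.8], 0.85), ([274.5, 243.7], 0.59)]
{'time_s': 1.5, 'qpos': array([-1.24360993e+00,  2.99927619e-01,  1.52100927e+00,  2.07827966e-05,
        1.32071428e+00, -6.66176740e-02]), 'joint_vel': array([-0.00044689, -0.00026449, -0.00073634,  0.00094324, -0.00107668,
        0.00070899]), 'tau': array([ 1.24673156e-04, -5.31660855e+01, -3.52914119e+01,  7.08752847e-02,
        2.12884607e-02,  3.99518152e-07]), 'ee_pos': array([ 0.21102492, -0.50788808,  0.2244265 ]), 'eef_rot': array([-1.96884086,  1.57073444,  1.56655072]), 'force': array([ 0.21734978, -0.09128114, -0.78515385]), 'moment': array([-0.00617046, -0.03182597,  0.04369228]), 'grip_width': 0.09433618124080784} 0.019
```

View pics/top0.png

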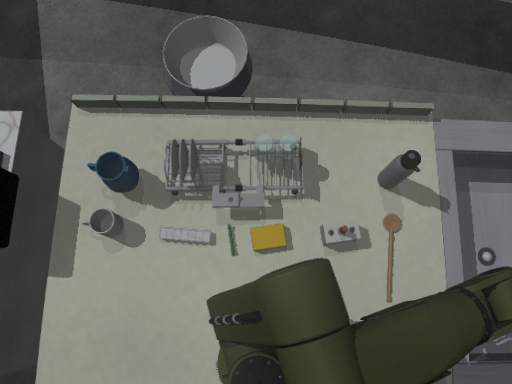

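View pics/side0.png

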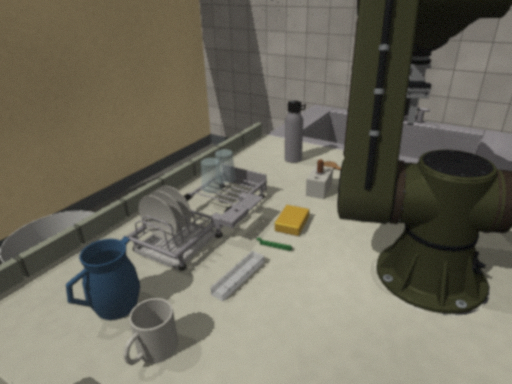

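```bash
python3 - <<'E'
from h import *
p=lambda *a:print(a[0],np.round(a[1],4),*a[2:])
p("hole t",atz("top",(230.3,198.9),.082)); p("hole s",atz("side",(234.9,208.4),.082))
p("ext t",atz("top",(241.6,196.8),.0755)); p("ext s",atz("side",(241.7,201.1),.0755))
p("end t",atz("top",(301.8,174.9),.06)); p("end s",atz("side",(256.5,172),.06)); p("end s",atz("side",(317.4,170.4),.06))
p("pin t",atz("top",(341.1,228.4),.064)); p("pin s",atz("side",(318.8,173.4),.064))
p("stand t",atz("top",(338.6,233.2),.0)); p("stand s",atz("side",(321.2,191.5),.0))
for n,px in [("jug",(128.9,177.1)),("bottle",(380.4,180.5)),("mug",(109.9,224.1)),("clip",(230.6,240.9)),("sponge",(271.6,236.9)),("spoon",(388.5,252.5)),("pill",(185.6,234.4))]: p(n,atz("top",px,0))
# enlarge
for n,b,f in(("top",(200,150,380,270),"ztop"),("side",(180,100,360,260),"zside")):
    im=cv2.imread(f"pics/{n}0.png")[b[1]:b[3],b[0]:b[2]]
    cv2.imwrite(f"pics/{f}.png",cv2.resize(im,None,fx=4,fy=4 if n=="top" else 3.7,interpolation=cv2.INTER_CUBIC) if n=="top" else cv2.resize(im,None,fx=3.7,fy=3.7,interpolation=cv2.INTER_CUBIC))
E
```

```text
hole t [0.4994 0.095  0.082 ]
hole s [0.5071 0.0935 0.082 ]
ext t [0.5087 0.0596 0.0755]
ext s [0.5194 0.0419 0.0755]
end t [ 0.5911 -0.1349  0.06  ]
end s [ 0.6001 -0.1657  0.06  ]
end s [ 0.4259 -0.279   0.06  ]
pin t [ 0.4161 -0.2592  0.064 ]
pin s [ 0.4092 -0.2532  0.064 ]
stand t [ 0.4099 -0.2645  0.    ]
stand s [ 0.3953 -0.2503  0.    ]
jug [0.5868 0.4536 0.    ]
bottle [ 0.5964 -0.4146  0.    ]
mug [0.4214 0.5023 0.    ]
clip [0.376  0.0941 0.    ]
sponge [ 0.3925 -0.0412  0.    ]
spoon [ 0.3488 -0.4302  0.    ]
pill [0.3937 0.2444 0.    ]
```

View pics/ztop.png

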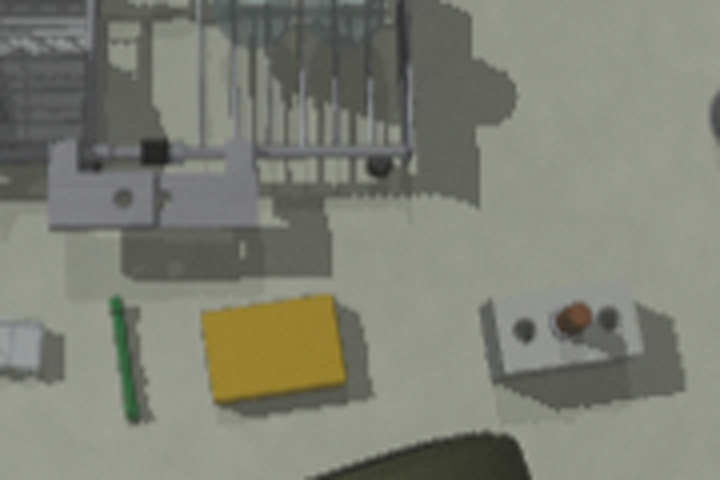

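View pics/zside.png

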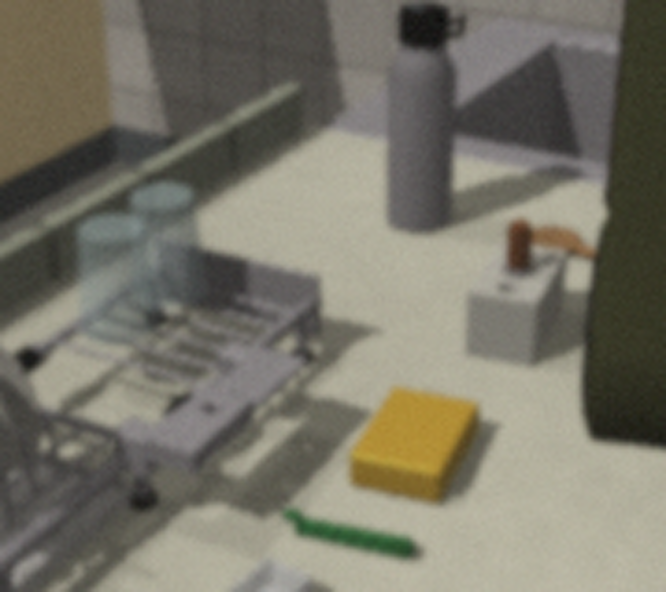

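```bash
python3 - <<'E'
from h import *
p=lambda *a:print(a[0],np.round(a[1],4),*a[2:])
z=lambda n,x,y:((x/4+200-.375,y/4+150-.375) if n=="top" else (x/3.7+180-.36,y/3.7+100-.36))
for nm,n,x,y,h in [("hole","top",123,198,.082),("hole","side",210,407,.082),("tonguehole","top",163,196,.0755),("nearedge lug","top",50,228,.082),("nearedge lug c","top",155,228,.082),("nearedge tongue","top",257,229,.0755),
 ("plate near","side",320,280,.08),("plate far","side",190,245,.08),("plate near","top",408,155,.08),("tongue end near","side",305,352,.0755),("lug near corner","side",185,462,.082),
 ("pin gripbase","top",574,320,.095),("st hole1","top",525,330,.064),("st hole3","top",608,319,.064),("pin top","side",518,225,.112),("pin base","side",516,265,.068),("st hole1","side",508,287,.064)]:
    p(nm+" "+n,atz(n,z(n,x,y),h))
o=ctrl.get_obs();r=R.from_euler('xyz',o["eef_rot"]).as_matrix();print(r.round(3))
im=cv2.imread("pics/top0.png")[120:220,150:310];cv2.imwrite("pics/z2.png",cv2.resize(im,None,fx=5,fy=5,interpolation=cv2.INTER_LANCZOS4))
im=cv2.imread("pics/side0.png")[150:240,210:340];cv2.imwrite("pics/z3.png",cv2.resize(im,None,fx=6,fy=6,interpolation=cv2.INTER_LANCZOS4))
E
```

```text
hole top [0.4987 0.0947 0.082 ]
hole side [0.4997 0.0967 0.082 ]
tonguehole top [0.5026 0.0634 0.0755]
nearedge lug top [0.473  0.1514 0.082 ]
nearedge lug c top [0.4751 0.0685 0.082 ]
nearedge tongue top [ 0.4776 -0.0121  0.0755]
plate near side [ 0.5383 -0.1273  0.08  ]
plate far side [ 0.6792 -0.1285  0.08  ]
plate near top [ 0.5401 -0.1317  0.08  ]
tongue end near side [ 0.4874 -0.0194  0.0755]
lug near corner side [0.4729 0.1661 0.082 ]
pin gripbase top [ 0.4074 -0.2586  0.095 ]
st hole1 top [ 0.4034 -0.2263  0.064 ]
st hole3 top [ 0.4137 -0.2928  0.064 ]
pin top side [ 0.4087 -0.2523  0.112 ]
pin base side [ 0.4119 -0.2609  0.068 ]
st hole1 side [ 0.403 -0.225  0.064]
[[ 0.     0.384 -0.923]
 [ 0.    -0.923 -0.384]
 [-1.    -0.    -0.   ]]
```

View pics/z2.png

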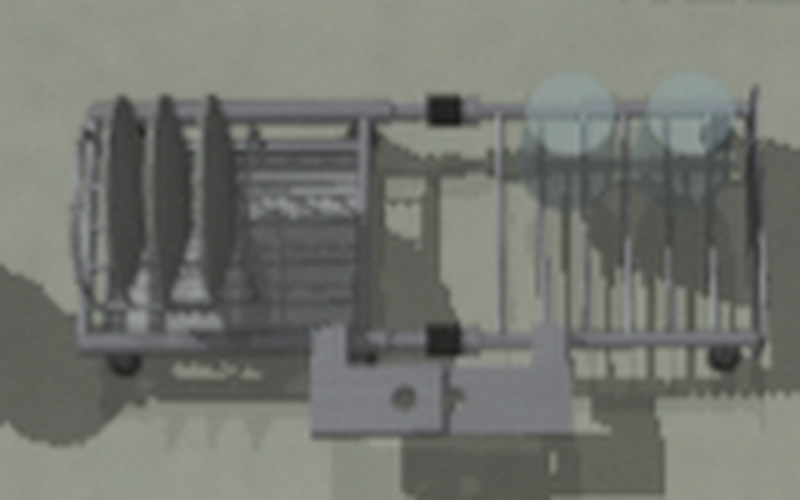

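View pics/z3.png

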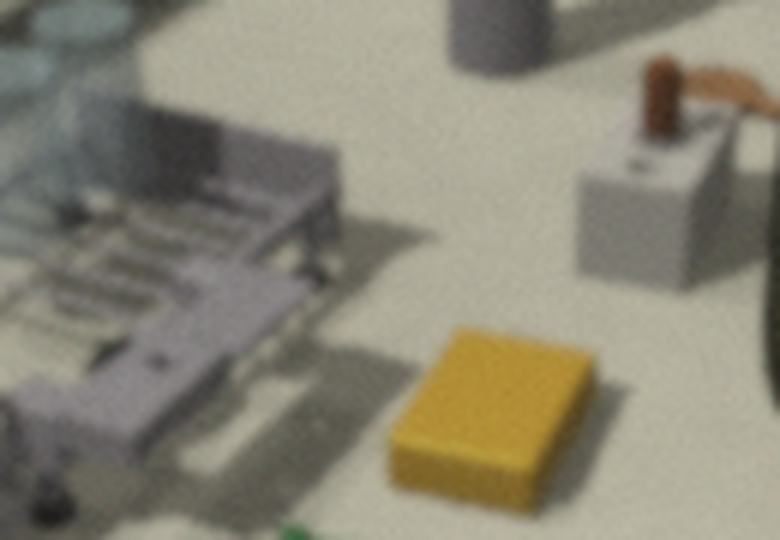

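```bash
python3 - <<'E'
from h import *
z=lambda x,y:(x/5+150-.4,y/5+120-.4)
for nm,x,y,h in [("plate far",755,95,.08),("plate near",763,345,.08),("hole",404,398,.082),("lug L",312,438,.082),("lug R",443,434,.082),("tongue R",570,432,.0755),("lug Lfar",312,330,.082),("rail L",90,345,.07),("rail R",750,338,.07),("backrail L",100,108,.07),("backrail R",740,107,.07)]: print(nm,atz("top",z(x,y),h).round(4))
z=lambda x,y:(x/6+210-.4,y/6+150-.4)
for nm,x,y,h in [("plate near",340,152,.08),("plate far",85,95,.08),("hole",159,361,.082),("pin base",662,135,.068),("pin top",665,60,.112)]: print(nm,atz("side",z(x,y),h).round(4))
E
```

```text
plate far [ 0.7102 -0.1291  0.08  ]
plate near [ 0.5394 -0.1336  0.08  ]
hole [0.4985 0.0946 0.082 ]
lug L [0.4711 0.1517 0.082 ]
lug R [0.4758 0.0691 0.082 ]
tongue R [ 0.4804 -0.0112  0.0755]
lug Lfar [0.5416 0.1552 0.082 ]
rail L [0.5313 0.2997 0.07  ]
rail R [ 0.5465 -0.1264  0.07  ]
backrail L [0.6943 0.3057 0.07  ]
backrail R [ 0.7054 -0.1202  0.07  ]
plate near [ 0.5393 -0.1298  0.08  ]
plate far [ 0.7027 -0.1189  0.08  ]
hole [0.5    0.0977 0.082 ]
pin base [ 0.4069 -0.2565  0.068 ]
pin top [ 0.4092 -0.2597  0.112 ]
```

```bash
cat >> h.py <<'E'
def cmd(P,ydir=None,cur=None):
    o=ctrl.get_obs();p=np.array(o["ee_pos"]) if cur is None else np.array(cur)
    r=R.from_euler('xyz',o["eef_rot"]).as_matrix()
    t=r.T@(np.array(P)-p)/.025
    T=np.zeros(3)
    if ydir is not None:
        y=np.array([*ydir,0.]);y/=np.linalg.norm(y);x=np.array([0,0,-1.]);w=np.stack([x,y,np.cross(x,y)],1)
        T=R.from_matrix(r.T@w).as_rotvec()/np.deg2rad(5)
    print("t",t.round(3).tolist(),"turn",T.round(3).tolist())
E
python3 -c "
from h import *
cmd([.583,-.185,.2],(.03,-1))"
```

```text
t [0.978, -6.218, -18.696] turn [4.169, -0.0, 0.001]
```

Request:
arm_command:
  deltas:
    - {"translation": [0.978,-6.218,-18.696],"turn": [4.169,0,0]}
    - {"translation": [0.978,-6.218,-18.696],"turn": [4.169,0,0]}
    - {"translation": [0.978,-6.218,-18.696],"turn": [4.169,0,0]}
    - {"translation": [0.978,-6.218,-18.696],"turn": [4.169,0,0]}
    - {"translation": [0.978,-6.218,-18.696],"turn": [4.169,0,0]}
    - {"translation": [0.978,-6.218,-18.696],"turn": [4.169,0,0]}
    - {"translation": [0.978,-6.218,-18.696],"turn": [4.169,0,0]}
    - {"translation": [0.978,-6.218,-18.696],"turn": [4.169,0,0]}
    - {"translation": [0.978,-6.218,-18.696],"turn": [4.169,0,0]}
    - {"translation": [0.978,-6.218,-18.696],"turn": [4.169,0,0]}
    - {"translation": [0.978,-6.218,-18.696],"turn": [4.169,0,0]}
    - {"translation": [0.978,-6.218,-18.696],"turn": [4.169,0,0]}
  gripper: 0
  force: 30

```text
time_s: 2.5
ee_pos: [0.5818, -0.1855, 0.2001]
eef_rot: [2.8, 1.571, -0.311]
force: [0.9, -0.9, 0.1]
grip_width: 0.0176
```

```bash
python3 -c "
from h import *
print(R.from_euler('xyz',ctrl.get_obs()['eef_rot']).as_matrix().round(3))
cmd([.584,-.185,.079],(.03,-1))
snap('top','top1');snap('side','side1')"
```

```text
[[ 0.    0.03 -1.  ]
 [-0.   -1.   -0.03]
 [-1.    0.   -0.  ]]
t [4.845, -0.017, -0.088] turn [0.001, -0.003, -0.001]
```

View pics/side1.png

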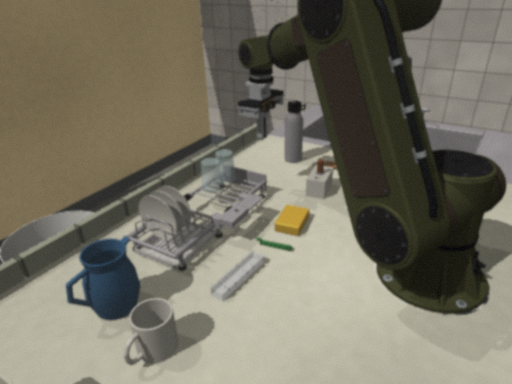

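View pics/top1.png

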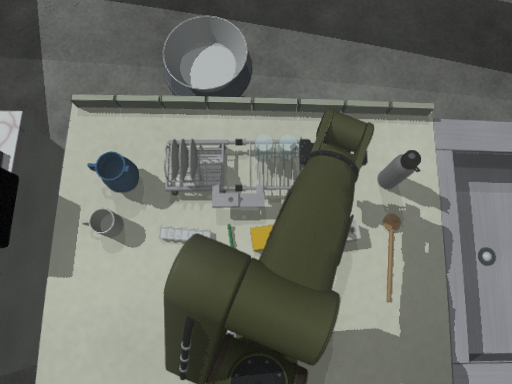

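Request:
arm_command:
  deltas:
    - {"translation": [1.6,0,-0.05],"turn": [0,0,0]}
    - {"translation": [3.2,0,-0.09],"turn": [0,0,0]}
    - {"translation": [4.84,-0.017,-0.09],"turn": [0,0,0]}
    - {"translation": [4.84,-0.017,-0.09],"turn": [0,0,0]}
    - {"translation": [4.84,-0.017,-0.09],"turn": [0,0,0]}

```text
time_s: 3.02
ee_pos: [0.5819, -0.1869, 0.0786]
eef_rot: [-0.387, 1.568, 2.784]
force: [0.8, -0.2, 1.2]
grip_width: 0.0003
```

Request:
arm_command:
  deltas:
    - {"translation": [0,-0.2,0],"turn": [0,0,0]}
    - {"translation": [0,-0.4,0],"turn": [0,0,0]}
    - {"translation": [0,-0.6,0],"turn": [0,0,0]}
    - {"translation": [0,-0.8,0],"turn": [0,0,0]}
    - {"translation": [0,-0.95,0],"turn": [0,0,0]}
    - {"translation": [0,-1.1,0],"turn": [0,0,0]}

```text
time_s: 3.52
ee_pos: [0.5821, -0.1587, 0.0798]
eef_rot: [2.789, 1.57, -0.322]
force: [-0.3, -0.3, -0.8]
grip_width: 0.0004
```

Request:
arm_command:
  deltas:
    - {"translation": [0,-0.12,0],"turn": [0,0,0]}
    - {"translation": [0,-0.24,0],"turn": [0,0,0]}
    - {"translation": [0,-0.36,0],"turn": [0,0,0]}
    - {"translation": [0,-0.48,0],"turn": [0,0,0]}
    - {"translation": [0,-0.6,0],"turn": [0,0,0]}
    - {"translation": [0,-0.7,0],"turn": [0,0,0]}

```text
time_s: 4.02
ee_pos: [0.5813, -0.1417, 0.0791]
eef_rot: [1.454, 1.57, -1.658]
force: [-0.8, -2.7, -0.8]
grip_width: 0.0005
```

Request:
arm_command:
  deltas:
    - {"translation": [0,-0.1,0],"turn": [0,0,0]}
    - {"translation": [0,-0.2,0],"turn": [0,0,0]}
    - {"translation": [0,-0.3,0],"turn": [0,0,0]}
    - {"translation": [0,-0.4,0],"turn": [0,0,0]}
    - {"translation": [0,-0.4,0],"turn": [0,0,0]}

```text
time_s: 4.43
ee_pos: [0.581, -0.1312, 0.0791]
eef_rot: [-0.997, 1.571, 2.174]
force: [-0.5, -1.3, -0.4]
grip_width: 0.0002
```

Request:
arm_command:
  deltas:
    - {"translation": [0,-0.08,0],"turn": [0,0,0]}
    - {"translation": [0,-0.16,0],"turn": [0,0,0]}
    - {"translation": [0,-0.24,0],"turn": [0,0,0]}
    - {"translation": [0,-0.24,0],"turn": [0,0,0]}

```text
time_s: 4.77
ee_pos: [0.5808, -0.1254, 0.0791]
eef_rot: [-0.999, 1.571, 2.172]
force: [-0.9, -1.6, -1.0]
grip_width: 0.0003
```

Request:
arm_command:
  deltas:
    - {"translation": [0,-0.06,0],"turn": [0,0,0]}
    - {"translation": [0,-0.12,0],"turn": [0,0,0]}
    - {"translation": [0,-0.12,0],"turn": [0,0,0]}

```text
time_s: 5.02
ee_pos: [0.5808, -0.1225, 0.0792]
eef_rot: [-1.485, 1.571, 1.687]
force: [-0.7, -0.8, 0.0]
grip_width: 0.0004
```

Request:
arm_command:
  deltas:
    - {"translation": [0,-0.06,0],"turn": [0,0,0]}
    - {"translation": [0,-0.12,0],"turn": [0,0,0]}
    - {"translation": [0,-0.12,0],"turn": [0,0,0]}

```text
time_s: 5.27
ee_pos: [0.5807, -0.1203, 0.0792]
eef_rot: [1.685, 1.57, -1.427]
force: [-0.5, -8.7, -1.4]
grip_width: 0.0005
```

Request:
arm_command:
  deltas:
    - {"translation": [0,-0.06,0],"turn": [0,0,0]}
    - {"translation": [0,-0.12,0],"turn": [0,0,0]}
    - {"translation": [0,-0.12,0],"turn": [0,0,0]}

```text
time_s: 5.52
ee_pos: [0.5807, -0.1183, 0.0793]
eef_rot: [1.758, 1.568, -1.354]
force: [0.0, -16.0, -2.3]
grip_width: 0.0005
```

```bash
python3 -c "
from h import *
snap('top','top2');snap('side','side2')
print(ctrl.get_obs()['moment'])
for n in('top','side'): print([(np.round(r['at'],1).tolist(),round(r['score'],2)) for t in('extension_hole','rack_hole') for r in models.mark_of(t,n)[:2]])
a=cv2.resize(cv2.imread('pics/top2.png')[120:220,150:310],None,fx=5,fy=5,interpolation=cv2.INTER_LANCZOS4);cv2.imwrite('pics/z4.png',a)"
```

```text
[-2.67287885  0.02316962  0.01985729]
[([234.4, 200.5], 0.62), ([232.0, 198.6], 0.61), ([233.1, 199.6], 0.38)]
[([239.8, 213.2], 0.68), ([234.8, 208.4], 0.58), ([292.4, 159.5], 0.23)]
```

View pics/z4.png

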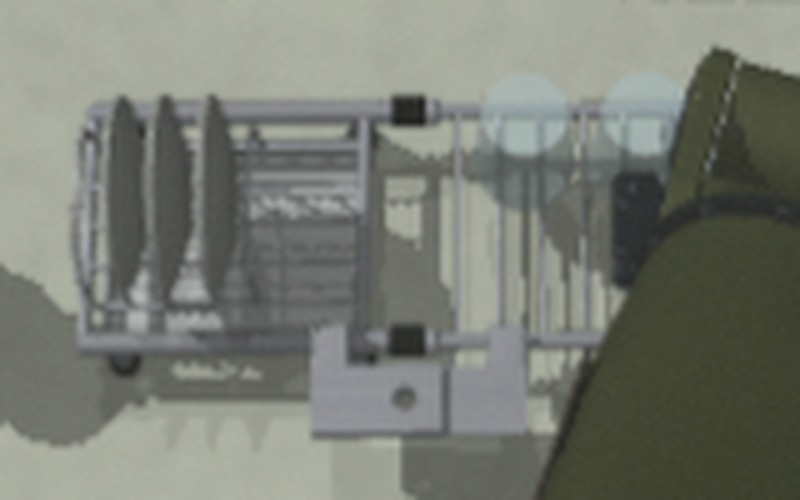

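Request:
arm_command:
  deltas:
    - {"translation": [0,0.15,0],"turn": [0,0,0]}
    - {"translation": [0,0.4,0],"turn": [0,0,0]}
    - {"translation": [0,1.2,0],"turn": [0,0,0]}
    - {"translation": [0,1.8,0],"turn": [0,0,0]}
    - {"translation": [-1.5,1.8,0],"turn": [0,0,0]}
    - {"translation": [-3,1.8,0],"turn": [0,0,0]}
    - {"translation": [-4.5,1.8,0],"turn": [0,0,0]}
    - {"translation": [-5.2,1.8,0],"turn": [0,0,0]}
    - {"translation": [-5.2,1.8,0],"turn": [0,0,0]}
  gripper: 60

```text
time_s: 6.57
ee_pos: [0.5833, -0.1624, 0.2142]
eef_rot: [2.828, 1.563, -0.284]
force: [0.4, 0.1, 0.2]
grip_width: 0.057
```

```bash
python3 -c "
from h import *
cmd([.408,-.259,.2],(.03,-1))"
```

```text
t [0.526, 3.653, 7.129] turn [-0.003, -0.083, -0.027]
```

Request:
arm_command:
  deltas:
    - {"translation": [0.526,3.653,7.129],"turn": [0,-0.083,-0.027]}
    - {"translation": [0.526,3.653,7.129],"turn": [0,-0.083,-0.027]}
    - {"translation": [0.526,3.653,7.129],"turn": [0,-0.083,-0.027]}
    - {"translation": [0.526,3.653,7.129],"turn": [0,-0.083,-0.027]}
    - {"translation": [0.526,3.653,7.129],"turn": [0,-0.083,-0.027]}
    - {"translation": [0.526,3.653,7.129],"turn": [0,-0.083,-0.027]}
    - {"translation": [0.526,3.653,7.129],"turn": [0,-0.083,-0.027]}
    - {"translation": [0.526,3.653,7.129],"turn": [0,-0.083,-0.027]}
    - {"translation": [0.526,3.653,7.129],"turn": [0,-0.083,-0.027]}

```text
time_s: 7.32
ee_pos: [0.4073, -0.2579, 0.1957]
eef_rot: [-0.358, 1.563, 2.815]
force: [0.4, 0.9, 0.1]
grip_width: 0.0601
```

```bash
python3 -c "
from h import *
o=ctrl.get_obs();print(o['ee_pos'],o['joint_vel'].round(3))
cmd([.408,-.259,.13],(.03,-1));cmd([.408,-.259,.092],(.03,-1))
snap('top','top3');snap('side','side3')
P=o['ee_pos']-np.array([0,0,.019]);print('tip proj',proj('side',P),proj('top',P))
for n in('top','side'): print([(t,np.round(r['at'],1).tolist(),round(r['score'],2)) for t in('extension_hole','rack_hole','pin') for r in models.mark_of(t,n)[:2]])
a=cv2.resize(cv2.imread('pics/side3.png')[70:230,190:370],None,fx=4,fy=3.7,interpolation=cv2.INTER_LANCZOS4);cv2.imwrite('pics/z5.png',a)"
```

```text
[ 0.40728564 -0.2579267   0.1956908 ] [ 0.007  0.002 -0.001 -0.002  0.001 -0.002]
t [2.627, 0.051, -0.047] turn [0.01, 0.085, 0.032]
t [4.147, 0.055, -0.058] turn [0.01, 0.085, 0.032]
tip proj [321.91275866 141.52417482] [349.12377499 225.42292292]
[('extension_hole', [229.6, 198.7], 0.93), ('rack_hole', [228.5, 197.5], 0.95)]
[('extension_hole', [237.6, 210.8], 0.87), ('extension_hole', [235.9, 234.1], 0.59), ('rack_hole', [235.6, 209.7], 0.82), ('pin', [317.8, 173.1], 0.47), ('pin', [252.4, 176.3], 0.31)]
```

View pics/z5.png

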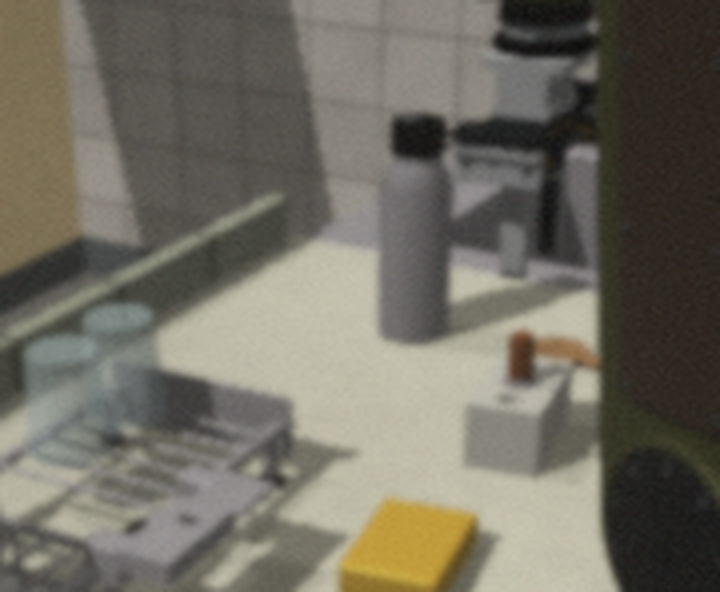

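View pics/top3.png

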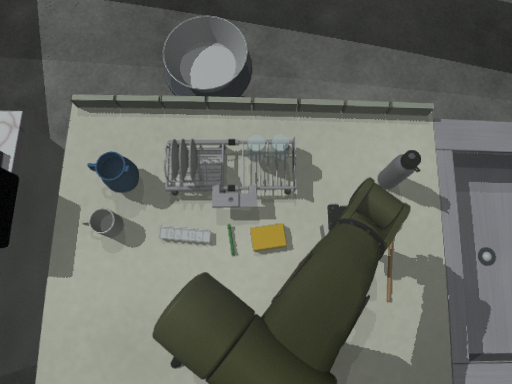

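Request:
arm_command:
  deltas:
    - {"translation": [1.3,0.05,-0.05],"turn": [0,0.085,0.03]}
    - {"translation": [2.6,0.05,-0.05],"turn": [0,0.085,0.03]}
    - {"translation": [3.4,0.05,-0.05],"turn": [0,0.085,0.03]}
    - {"translation": [4.147,0.055,-0.058],"turn": [0,0.085,0.03]}
    - {"translation": [4.147,0.055,-0.058],"turn": [0,0.085,0.03]}
    - {"translation": [4.147,0.055,-0.058],"turn": [0,0.085,0.03]}

```text
time_s: 8.22
ee_pos: [0.4072, -0.2594, 0.0923]
eef_rot: [-0.566, 1.57, 2.606]
force: [0.9, -0.3, 0.4]
grip_width: 0.0602
```

```bash
python3 -c "
from h import *
o=ctrl.get_obs();print(o['ee_pos'],o['force'])
print(R.from_euler('xyz',o['eef_rot']).as_matrix().round(4))
snap('side','side4')
P=o['ee_pos']-np.array([0,0,.019]);print('tip proj',proj('side',P),proj('top',P))
a=cv2.resize(cv2.imread('pics/side4.png')[130:210,270:370],None,fx=7,fy=7,interpolation=cv2.INTER_LANCZOS4);cv2.imwrite('pics/z6.png',a)"
```

```text
[ 0.40718329 -0.25936067  0.0922832 ] [ 0.93806031 -0.26897234  0.36956611]
[[-8.000e-04  3.010e-02 -9.995e-01]
 [ 5.000e-04 -9.995e-01 -3.010e-02]
 [-1.000e+00 -5.000e-04  8.000e-04]]
tip proj [320.29273839 170.33140405] [341.85824455 230.74111425]
```

View pics/z6.png

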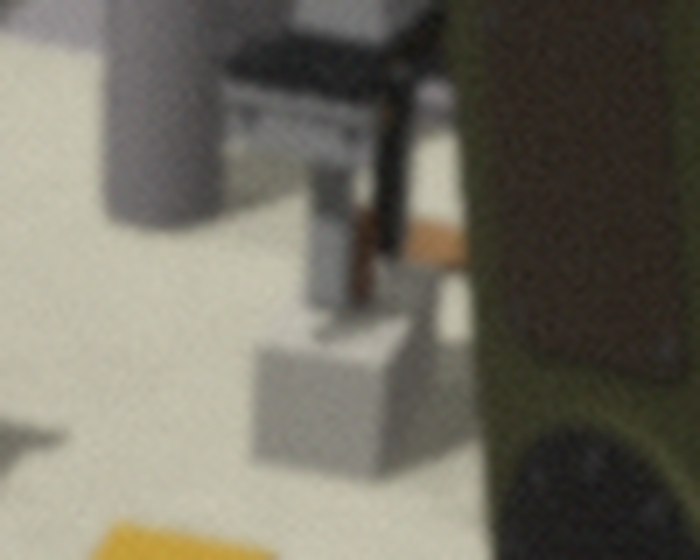

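Request:
arm_command:
  deltas:
    - {"translation": [0,0,0],"turn": [0,0,0]}
    - {"translation": [0,0,0],"turn": [0,0,0]}
    - {"translation": [0,0,0],"turn": [0,0,0]}
    - {"translation": [0,0,0],"turn": [0,0,0]}
    - {"translation": [0,0,0],"turn": [0,0,0]}
    - {"translation": [0,0,0],"turn": [0,0,0]}
    - {"translation": [0,0,0],"turn": [0,0,0]}
    - {"translation": [0,0,0],"turn": [0,0,0]}
  gripper: 10
  force: 55

```text
time_s: 8.93
ee_pos: [0.4073, -0.2595, 0.0925]
eef_rot: [2.264, 1.57, -0.848]
force: [1.2, 0.6, 2.1]
grip_width: 0.0211
```

Request:
arm_command:
  deltas:
    - {"translation": [-0.4,0,0],"turn": [0,0,0]}
    - {"translation": [-1.2,0,0],"turn": [0,0,0]}
    - {"translation": [-2.2,0,0],"turn": [0,0,0]}
    - {"translation": [-3.2,0,0],"turn": [0,0,0]}
    - {"translation": [-4.3,0,0],"turn": [0,0,0]}
    - {"translation": [-4.3,0,0],"turn": [0,0,0]}
    - {"translation": [-4.3,0,0],"turn": [0,0,0]}

```text
time_s: 9.52
ee_pos: [0.4076, -0.2597, 0.2013]
eef_rot: [2.436, 1.568, -0.675]
force: [-0.2, 0.3, -1.5]
grip_width: 0.021
```

```bash
python3 -c "
from h import *
o=ctrl.get_obs();print(o['ee_pos'],o['force'],o['grip_width'])
snap('side','side5')
P=o['ee_pos']-np.array([0,0,.081]);print('pin tip proj',proj('side',P),'collar',proj('side',o['ee_pos']-np.array([0,0,.028])))
a=cv2.resize(cv2.imread('pics/side5.png')[90:210,270:370],None,fx=5,fy=5,interpolation=cv2.INTER_LANCZOS4);cv2.imwrite('pics/z7.png',a)"
```

```text
[ 0.40755845 -0.2596835   0.20129606] [-0.15214581  0.28429863 -1.45907031] 0.021009197937332007
pin tip proj [321.04149085 157.3949985 ] collar [321.9986591  142.31308174]
```

View pics/z7.png

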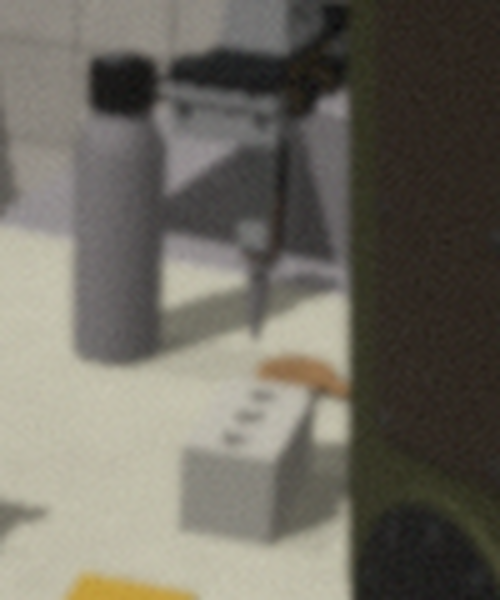

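```bash
python3 -c "
from h import *
cmd([.499,.0925,.195],(.03,-1))"
```

```text
t [0.194, -13.959, -4.095] turn [-0.0, -0.006, -0.006]
```

Request:
arm_command:
  deltas:
    - {"translation": [0.19,-1.4,-0.4],"turn": [0,0,0]}
    - {"translation": [0.19,-3,-0.8],"turn": [0,0,0]}
    - {"translation": [0.19,-4.6,-1.3],"turn": [0,0,0]}
    - {"translation": [0.19,-6.2,-1.7],"turn": [0,0,0]}
    - {"translation": [0.19,-7.8,-2.2],"turn": [0,0,0]}
    - {"translation": [0.19,-9.4,-2.7],"turn": [0,0,0]}
    - {"translation": [0.19,-11,-3.2],"turn": [0,0,0]}
    - {"translation": [0.19,-12.5,-3.6],"turn": [0,0,0]}
    - {"translation": [0.19,-13.5,-3.9],"turn": [0,0,0]}
    - {"translation": [0.19,-13.96,-4.095],"turn": [0,0,0]}
    - {"translation": [0.19,-13.96,-4.095],"turn": [0,0,0]}
    - {"translation": [0.19,-13.96,-4.095],"turn": [0,0,0]}

```text
time_s: 10.57
ee_pos: [0.4987, 0.092, 0.1941]
eef_rot: [0.363, 1.569, -2.748]
force: [-0.4, -0.8, 0.5]
grip_width: 0.0208
```

```bash
python3 -c "
from h import *
o=ctrl.get_obs();print(o['ee_pos'],o['force'],o['grip_width'])
cmd([.499,.0925,.170],(.03,-1))
snap('side','side6');snap('top','top6')
print('pin tip proj',proj('side',o['ee_pos']-np.array([0,0,.081])),'collar',proj('side',o['ee_pos']-np.array([0,0,.028])))
print([(t,np.round(r['at'],1).tolist(),round(r['score'],2)) for t in('pin_tip','rack_hole','pin','extension_hole') for r in models.mark_of(t,'side')[:2]])
a=cv2.resize(cv2.imread('pics/side6.png')[130:250,180:300],None,fx=5,fy=5,interpolation=cv2.INTER_LANCZOS4);cv2.imwrite('pics/z8.png',a)"
```

```text
[0.49871557 0.09202977 0.19406256] [-0.3874627  -0.76709257  0.46112425] 0.020796358343210627
t [0.962, -0.019, -0.014] turn [0.008, 0.019, -0.007]
pin tip proj [237.12251437 199.36622999] collar [236.19896096 182.36301883]
[('pin_tip', [235.0, 198.1], 0.56), ('rack_hole', [236.3, 208.1], 0.67), ('pin', [233.6, 181.7], 0.5), ('pin', [236.6, 201.6], 0.19), ('extension_hole', [241.1, 208.2], 0.78)]
```

View pics/z8.png

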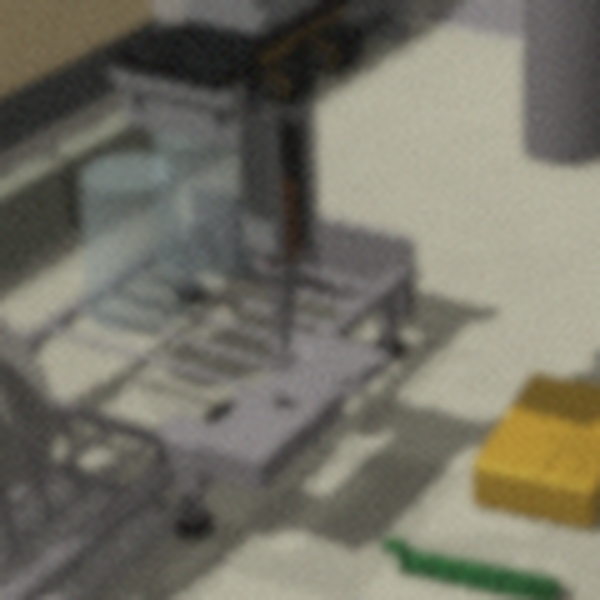

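View pics/top6.png

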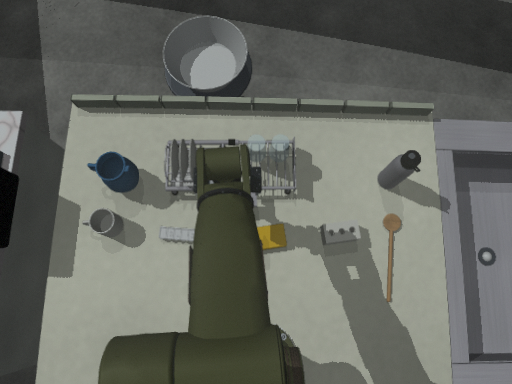

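```bash
python3 -c "
from h import *
print(proj('side',[.4987,.092,.082]),atz('side',(236.8,209.6),.082),atz('side',(236.3,208.1),.082))
print('offset target',proj('side',[.4991,.0955,.082]),Rm(cal('side'))[:,0])
a=cv2.imread('pics/side0.png',0)[200:222,222:254];b=cv2.imread('pics/side6.png',0)[200:222,222:254];
print(a[2:18,6:24]);print(b[2:18,6:24])"
```

```text
[237.65324874 208.95794401] [0.49882992 0.09597991 0.082     ] [0.50457499 0.09017083 0.082     ]
offset target [236.81879899 209.49498157] [-0.84450123 -0.53505386 -0.02313095]
[[124 117 116 114 109 115 123 128 131 131 124 124 124 130 128 128 131 129]
 [130 130 129 123 122 132 135 135 131 130 124 127 130 134 131 127 133 131]
 [140 137 128 125 128 136 139 135 129 124 126 130 131 133 129 131 133 129]
 [139 127 121 117 126 130 134 131 132 129 132 128 135 130 124 123 129 129]
 [114 104  93 101 118 132 132 130 132 130 131 129 130 129 125 125 128 126]
 [ 75  72  77  97 118 127 131 129 130 133 133 131 134 131 130 125 125 128]
 [ 61  74  91 112 126 128 125 120 119 124 131 135 130 131 132 132 129 126]
 [ 79 100 117 128 127 126 116 107  99 106 123 125 128 131 131 132 129 121]
 [104 121 128 131 130 124 111  98  90  93 110 121 125 132 132 130 116 105]
 [124 128 133 133 131 131 123 112 101 106 118 124 130 134 128 117 104  83]
 [130 133 130 137 135 132 131 125 122 121 127 131 130 128 119 102  87  73]
 [130 136 137 137 133 135 130 133 129 134 132 130 128 118 103  86  71  66]
 [135 130 135 137 134 
[... 779 characters left out ...]
135 129 135 124 131 123]
 [132 131 132 131 130 130 121 108 104 106 117 123 129 130 129 127 121 118]
 [130 135 134 134 129 129 117  99  86  89 104 115 126 130 130 123 113  99]
 [133 132 132 131 132 129 124 109 104 102 107 118 127 133 126 116 100  85]
 [132 135 134 137 137 133 130 124 125 126 122 129 128 128 119 102  85  67]
 [131 134 133 134 135 134 135 132 131 130 129 131 127 114 106  86  72  67]
 [136 136 136 136 134 134 132 135 134 134 133 129 117 101  86  74  68  69]
 [136 135 134 133 135 135 134 138 132 131 122 113  96  82  74  65  73  78]
 [135 135 135 134 134 134 136 133 130 119 109  93  75  68  66  70  79  88]
 [136 127 135 133 135 133 132 128 119 111  91  74  67  65  69  73  92  98]]
```

Request:
arm_command:
  deltas:
    - {"translation": [0.5,-0.01,-0.01],"turn": [0,0.02,0]}
    - {"translation": [0.9,-0.01,-0.015],"turn": [0,0.02,0]}
    - {"translation": [1.1,-0.01,-0.015],"turn": [0,0.02,0]}
    - {"translation": [1.1,-0.01,-0.015],"turn": [0,0.02,0]}
    - {"translation": [1.1,-0.01,-0.015],"turn": [0,0.02,0]}

```text
time_s: 11.28
ee_pos: [0.4994, 0.0926, 0.1674]
eef_rot: [2.911, 1.569, -0.2]
force: [1.2, -0.4, -0.2]
grip_width: 0.021
```

Request:
arm_command:
  deltas:
    - {"translation": [0.06,0,0],"turn": [0,0,0]}
    - {"translation": [0.12,0,0],"turn": [0,0,0]}
    - {"translation": [0.16,0,0],"turn": [0,0,0]}
    - {"translation": [0.16,0,0],"turn": [0,0,0]}

```text
time_s: 11.62
ee_pos: [0.4995, 0.0927, 0.1635]
eef_rot: [3.008, 1.569, -0.104]
force: [0.3, -0.5, -0.9]
grip_width: 0.0211
```

Near the lug's surface; go on gently.

Request:
arm_command:
  deltas:
    - {"translation": [0.04,0,0],"turn": [0,0,0]}
    - {"translation": [0.08,0,0],"turn": [0,0,0]}
    - {"translation": [0.12,0,0],"turn": [0,0,0]}
    - {"translation": [0.12,0,0],"turn": [0,0,0]}

```text
time_s: 11.95
ee_pos: [0.4994, 0.0927, 0.1603]
eef_rot: [2.968, 1.569, -0.143]
force: [-0.2, 0.2, -1.4]
grip_width: 0.0212
```

Request:
arm_command:
  deltas:
    - {"translation": [0.04,0,0],"turn": [0,0,0]}
    - {"translation": [0.08,0,0],"turn": [0,0,0]}
    - {"translation": [0.12,0,0],"turn": [0,0,0]}
    - {"translation": [0.12,0,0],"turn": [0,0,0]}

```text
time_s: 12.28
ee_pos: [0.4994, 0.0928, 0.1573]
eef_rot: [3.051, 1.569, -0.06]
force: [0.8, 1.5, -0.9]
grip_width: 0.0209
```

Request:
arm_command:
  deltas:
    - {"translation": [0.04,0,0],"turn": [0,0,0]}
    - {"translation": [0.08,0,0],"turn": [0,0,0]}
    - {"translation": [0.08,0,0],"turn": [0,0,0]}

```text
time_s: 12.53
ee_pos: [0.4994, 0.0928, 0.1553]
eef_rot: [3.104, 1.569, -0.007]
force: [-1.4, 1.7, -0.3]
grip_width: 0.021
```

Request:
arm_command:
  deltas:
    - {"translation": [0.04,0,0],"turn": [0,0,0]}
    - {"translation": [0.08,0,0],"turn": [0,0,0]}
    - {"translation": [0.08,0,0],"turn": [0,0,0]}

```text
time_s: 12.78
ee_pos: [0.4994, 0.0929, 0.1533]
eef_rot: [-3.137, 1.569, 0.035]
force: [-1.9, 3.3, 0.1]
grip_width: 0.0208
```

Request:
arm_command:
  deltas:
    - {"translation": [0.04,-0.012,0.01],"turn": [0,0,0]}
    - {"translation": [0.08,-0.02,0.02],"turn": [0,0,0]}
    - {"translation": [0.12,-0.025,0.02],"turn": [0,0,0]}
    - {"translation": [0.12,-0.025,0.02],"turn": [0,0,0]}

```text
time_s: 13.12
ee_pos: [0.4989, 0.0932, 0.1503]
eef_rot: [2.863, 1.569, -0.248]
force: [-1.5, 0.9, 0.8]
grip_width: 0.0208
```

Request:
arm_command:
  deltas:
    - {"translation": [0.04,-0.005,0],"turn": [0,0,0]}
    - {"translation": [0.08,-0.012,0],"turn": [0,0,0]}
    - {"translation": [0.12,-0.016,0],"turn": [0,0,0]}
    - {"translation": [0.12,-0.016,0],"turn": [0,0,0]}

```text
time_s: 13.45
ee_pos: [0.4989, 0.0936, 0.1473]
eef_rot: [2.794, 1.569, -0.317]
force: [-3.8, -0.5, 2.5]
grip_width: 0.021
```

Request:
arm_command:
  deltas:
    - {"translation": [0.04,-0.005,0.012],"turn": [0,0,0]}
    - {"translation": [0.08,-0.01,0.024],"turn": [0,0,0]}
    - {"translation": [0.12,-0.014,0.024],"turn": [0,0,0]}
    - {"translation": [0.12,-0.014,0.024],"turn": [0,0,0]}

```text
time_s: 13.78
ee_pos: [0.4983, 0.0939, 0.1443]
eef_rot: [2.811, 1.569, -0.301]
force: [-3.2, -2.0, 2.4]
grip_width: 0.021
```

Request:
arm_command:
  deltas:
    - {"translation": [0.04,-0.005,0],"turn": [0,0,0]}
    - {"translation": [0.08,-0.01,0],"turn": [0,0,0]}
    - {"translation": [0.08,-0.01,0],"turn": [0,0,0]}

```text
time_s: 14.03
ee_pos: [0.4983, 0.0942, 0.1424]
eef_rot: [2.767, 1.569, -0.344]
force: [-3.7, -3.9, 3.9]
grip_width: 0.0214
```

Request:
arm_command:
  deltas:
    - {"translation": [0.04,-0.004,0.012],"turn": [0,0,0]}
    - {"translation": [0.08,-0.008,0.024],"turn": [0,0,0]}
    - {"translation": [0.08,-0.008,0.024],"turn": [0,0,0]}

```text
time_s: 14.28
ee_pos: [0.4979, 0.0942, 0.1405]
eef_rot: [2.811, 1.568, -0.301]
force: [-2.5, -3.4, 3.9]
grip_width: 0.0209
```

Request:
arm_command:
  deltas:
    - {"translation": [0.04,-0.004,0],"turn": [0,0,0]}
    - {"translation": [0.08,-0.008,0],"turn": [0,0,0]}
    - {"translation": [0.08,-0.008,0],"turn": [0,0,0]}

```text
time_s: 14.53
ee_pos: [0.4978, 0.0944, 0.1386]
eef_rot: [2.761, 1.569, -0.351]
force: [-3.4, -4.6, 6.8]
grip_width: 0.0211
```

```bash
python3 -c "
from h import *
o=ctrl.get_obs();print(o['ee_pos'],o['force'],o['moment'])
print(R.from_euler('xyz',o['eef_rot']).as_matrix().round(4))
snap('side','side7')
print('pin collar',proj('side',o['ee_pos']-np.array([0,0,.028])))
a=cv2.resize(cv2.imread('pics/side7.png')[130:250,180:300],None,fx=5,fy=5,interpolation=cv2.INTER_LANCZOS4);cv2.imwrite('pics/z9.png',a)"
```

```text
[0.49781849 0.09441292 0.13860028] [-3.36499675 -4.564497    6.80817698] [-0.98188274  0.88941042 -0.05837639]
[[ 2.100e-03  3.000e-02 -9.995e-01]
 [-8.000e-04 -9.995e-01 -3.000e-02]
 [-1.000e+00  8.000e-04 -2.000e-03]]
pin collar [236.93783758 200.60251548]
```

View pics/z9.png

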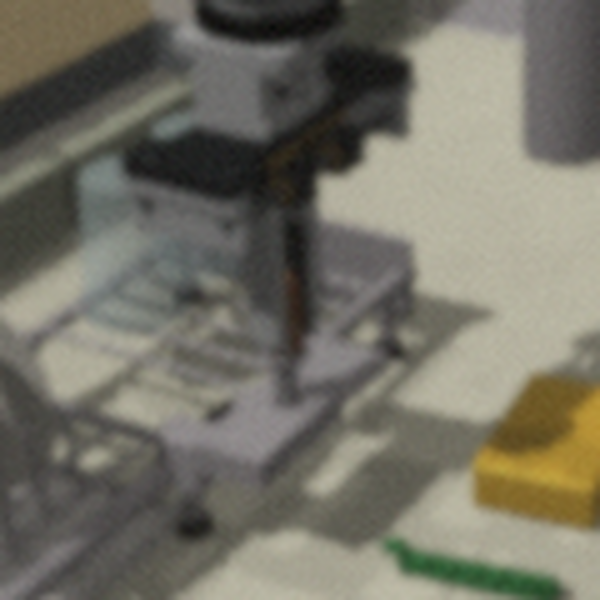

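Request:
arm_command:
  deltas:
    - {"translation": [0.04,-0.005,0.012],"turn": [0,0,0]}
    - {"translation": [0.08,-0.012,0.024],"turn": [0,0,0]}
    - {"translation": [0.08,-0.012,0.024],"turn": [0,0,0]}

```text
time_s: 14.83
ee_pos: [0.4974, 0.0946, 0.1368]
eef_rot: [2.784, 1.568, -0.328]
force: [-2.6, -4.8, 6.5]
grip_width: 0.0213
```

Request:
arm_command:
  deltas:
    - {"translation": [0.04,-0.006,0.0],"turn": [0,0,0]}
    - {"translation": [0.08,-0.012,0.0],"turn": [0,0,0]}
    - {"translation": [0.08,-0.012,0.0],"turn": [0,0,0]}

```text
time_s: 15.08
ee_pos: [0.4974, 0.0948, 0.1349]
eef_rot: [2.724, 1.568, -0.388]
force: [-4.4, -5.0, 8.5]
grip_width: 0.0214
```

Request:
arm_command:
  deltas:
    - {"translation": [0.02,-0.005,0.015],"turn": [0,0,0]}
    - {"translation": [0.06,-0.012,0.032],"turn": [0,0,0]}
    - {"translation": [0.08,-0.012,0.032],"turn": [0,0,0]}
    - {"translation": [0.08,-0.012,0.032],"turn": [0,0,0]}

```text
time_s: 15.42
ee_pos: [0.497, 0.095, 0.1333]
eef_rot: [2.808, 1.567, -0.304]
force: [-1.7, -7.4, 10.3]
grip_width: 0.0212
```

Request:
arm_command:
  deltas:
    - {"translation": [0.04,-0.006,0.0],"turn": [0,0,0]}
    - {"translation": [0.08,-0.012,0.0],"turn": [0,0,0]}
    - {"translation": [0.08,-0.012,0.0],"turn": [0,0,0]}

```text
time_s: 15.67
ee_pos: [0.497, 0.0952, 0.1313]
eef_rot: [2.758, 1.567, -0.353]
force: [-3.4, -8.2, 11.6]
grip_width: 0.0212
```

Request:
arm_command:
  deltas:
    - {"translation": [0.04,-0.006,0.012],"turn": [0,0,0]}
    - {"translation": [0.08,-0.013,0.024],"turn": [0,0,0]}
    - {"translation": [0.08,-0.013,0.024],"turn": [0,0,0]}

```text
time_s: 15.92
ee_pos: [0.4967, 0.0954, 0.1295]
eef_rot: [2.805, 1.566, -0.306]
force: [-1.9, -8.3, 12.6]
grip_width: 0.0211
```

Request:
arm_command:
  deltas:
    - {"translation": [0.04,-0.006,0.0],"turn": [0,0,0]}
    - {"translation": [0.08,-0.012,0.0],"turn": [0,0,0]}
    - {"translation": [0.08,-0.012,0.0],"turn": [0,0,0]}

```text
time_s: 16.17
ee_pos: [0.4966, 0.0956, 0.1276]
eef_rot: [2.752, 1.566, -0.36]
force: [-2.7, -9.9, 13.1]
grip_width: 0.0212
```

Request:
arm_command:
  deltas:
    - {"translation": [0.04,-0.006,0.012],"turn": [0,0,0]}
    - {"translation": [0.08,-0.012,0.02],"turn": [0,0,0]}
    - {"translation": [0.08,-0.012,0.02],"turn": [0,0,0]}

```text
time_s: 16.42
ee_pos: [0.4964, 0.0957, 0.1257]
eef_rot: [2.751, 1.565, -0.361]
force: [-1.3, -10.5, 13.3]
grip_width: 0.0213
```

Request:
arm_command:
  deltas:
    - {"translation": [0.04,-0.004,0.0],"turn": [0,0,0]}
    - {"translation": [0.08,-0.008,0.0],"turn": [0,0,0]}
    - {"translation": [0.08,-0.008,0.0],"turn": [0,0,0]}

```text
time_s: 16.67
ee_pos: [0.4964, 0.0957, 0.1238]
eef_rot: [2.708, 1.565, -0.404]
force: [-1.4, -12.0, 15.4]
grip_width: 0.021
```

```bash
python3 -c "
from h import *
o=ctrl.get_obs();print(o['ee_pos'],o['force'],o['moment'])
print(R.from_euler('xyz',o['eef_rot']).as_matrix().round(4))
snap('side','side8')
print('pin collar',proj('side',o['ee_pos']-np.array([0,0,.028])))
a=cv2.resize(cv2.imread('pics/side8.png')[150:230,200:280],None,fx=7,fy=7,interpolation=cv2.INTER_LANCZOS4);cv2.imwrite('pics/z10.png',a)"
```

```text
[0.49642809 0.09574429 0.1237786 ] [ -1.37868393 -12.04252231  15.35613274] [-2.79552388  0.23276541 -0.02650721]
[[ 0.0054  0.0299 -0.9995]
 [-0.0023 -0.9995 -0.03  ]
 [-1.      0.0025 -0.0053]]
pin collar [237.32789915 205.5587739 ]
```

View pics/z10.png

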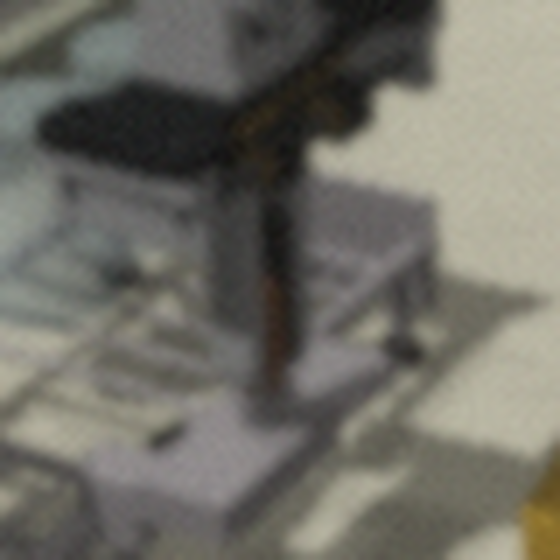

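Request:
arm_command:
  deltas:
    - {"translation": [0.04,-0.006,0.004],"turn": [0,0,0]}
    - {"translation": [0.08,-0.012,0.008],"turn": [0,0,0]}
    - {"translation": [0.08,-0.012,0.008],"turn": [0,0,0]}

```text
time_s: 16.97
ee_pos: [0.4962, 0.0958, 0.1215]
eef_rot: [2.63, 1.565, -0.481]
force: [-0.4, -13.3, 10.3]
grip_width: 0.0213
```

Request:
arm_command:
  deltas:
    - {"translation": [0.04,-0.004,0.0],"turn": [0,0,0]}
    - {"translation": [0.08,-0.008,0.0],"turn": [0,0,0]}
    - {"translation": [0.08,-0.008,0.0],"turn": [0,0,0]}

```text
time_s: 17.22
ee_pos: [0.4962, 0.0958, 0.1194]
eef_rot: [2.57, 1.565, -0.541]
force: [0.1, -15.3, 10.5]
grip_width: 0.0211
```

Request:
arm_command:
  deltas:
    - {"translation": [0.04,-0.006,0],"turn": [0,0,0]}
    - {"translation": [0.08,-0.008,0],"turn": [0,0,0]}
    - {"translation": [0.08,-0.008,0],"turn": [0,0,0]}

```text
time_s: 17.47
ee_pos: [0.4962, 0.0959, 0.1174]
eef_rot: [2.528, 1.565, -0.584]
force: [0.1, -16.6, 10.6]
grip_width: 0.0208
```

Request:
arm_command:
  deltas:
    - {"translation": [0.04,0,0.0],"turn": [0,0,0]}
    - {"translation": [0.08,0,0.0],"turn": [0,0,0]}
    - {"translation": [0.08,0,0.0],"turn": [0,0,0]}

```text
time_s: 17.72
ee_pos: [0.4962, 0.0959, 0.1154]
eef_rot: [2.548, 1.565, -0.564]
force: [-0.0, -16.9, 10.2]
grip_width: 0.0209
```

Request:
arm_command:
  deltas:
    - {"translation": [0.04,0,0],"turn": [0,0,0]}
    - {"translation": [0.08,0,0],"turn": [0,0,0]}
    - {"translation": [0.08,0,0],"turn": [0,0,0]}

```text
time_s: 17.97
ee_pos: [0.4962, 0.0959, 0.1134]
eef_rot: [2.545, 1.565, -0.567]
force: [1.0, -17.5, 10.3]
grip_width: 0.0207
```

Request:
arm_command:
  deltas:
    - {"translation": [0.04,0,0.0],"turn": [0,0,0]}
    - {"translation": [0.06,0,0.0],"turn": [0,0,0]}
    - {"translation": [0.06,0,0.0],"turn": [0,0,0]}

```text
time_s: 18.22
ee_pos: [0.4963, 0.0959, 0.112]
eef_rot: [2.563, 1.565, -0.549]
force: [-0.8, -17.5, 12.4]
grip_width: 0.021
```

Nearing the seat; go on in 0.5–1 mm steps.

Request:
arm_command:
  deltas:
    - {"translation": [0.02,0,0],"turn": [0,0,0]}
    - {"translation": [0.04,0,0],"turn": [0,0,0]}
    - {"translation": [0.04,0,0],"turn": [0,0,0]}

```text
time_s: 18.47
ee_pos: [0.4963, 0.0958, 0.1111]
eef_rot: [2.557, 1.565, -0.555]
force: [-0.3, -17.6, 12.2]
grip_width: 0.021
```

Request:
arm_command:
  deltas:
    - {"translation": [0.02,0,0],"turn": [0,0,0]}
    - {"translation": [0.02,0,0],"turn": [0,0,0]}

```text
time_s: 18.63
ee_pos: [0.4963, 0.0959, 0.1106]
eef_rot: [2.563, 1.565, -0.549]
force: [0.5, -17.9, 12.3]
grip_width: 0.0209
```

Request:
arm_command:
  deltas:
    - {"translation": [0.02,0,0],"turn": [0,0,0]}
    - {"translation": [0.02,0,0],"turn": [0,0,0]}

```text
time_s: 18.8
ee_pos: [0.4964, 0.0959, 0.1105]
eef_rot: [2.583, 1.564, -0.529]
force: [-3.1, -17.5, 17.5]
grip_width: 0.0212
```

Request:
arm_command:
  deltas:
    - {"translation": [0.02,0,0],"turn": [0,0,0]}
    - {"translation": [0.02,0,0],"turn": [0,0,0]}

```text
time_s: 18.97
ee_pos: [0.4965, 0.0959, 0.1104]
eef_rot: [2.619, 1.564, -0.493]
force: [-4.8, -19.2, 22.9]
grip_width: 0.021
```

Request:
arm_command:
  deltas:
    - {"translation": [0,0.02,0],"turn": [0,0,0]}
    - {"translation": [0,0.04,0],"turn": [0,0,0]}
    - {"translation": [0,0.04,0],"turn": [0,0,0]}

```text
time_s: 19.22
ee_pos: [0.4965, 0.0956, 0.1104]
eef_rot: [2.854, 1.565, -0.258]
force: [-4.5, -11.2, 22.2]
grip_width: 0.0215
```

```bash
python3 -c "
from h import *
o=ctrl.get_obs();print(o['ee_pos'],o['force'],o['moment'])
print(R.from_euler('xyz',o['eef_rot']).as_matrix().round(4))
snap('side','side9')
a=cv2.resize(cv2.imread('pics/side9.png')[150:230,200:280],None,fx=7,fy=7,interpolation=cv2.INTER_LANCZOS4);cv2.imwrite('pics/z11.png',a)"
```

```text
[0.49647237 0.09561552 0.11041788] [ -4.54101603 -11.21764068  22.18984579] [-2.48870942  0.85804136  0.00895923]
[[ 0.006   0.0297 -0.9995]
 [-0.0016 -0.9996 -0.0297]
 [-1.      0.0018 -0.006 ]]
```

View pics/z11.png

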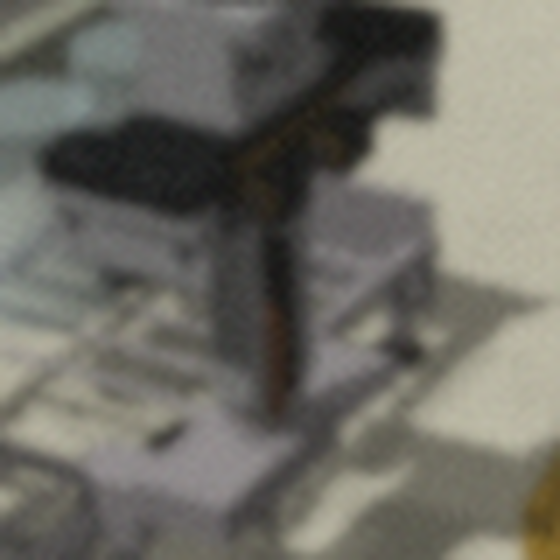

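Request:
arm_command:
  deltas:
    - {"translation": [0,0.02,0.01],"turn": [0,0,0]}
    - {"translation": [0,0.04,0.02],"turn": [0,0,0]}
    - {"translation": [0,0.06,0.03],"turn": [0,0,0]}
    - {"translation": [0,0.06,0.03],"turn": [0,0,0]}

```text
time_s: 19.6
ee_pos: [0.4963, 0.0953, 0.1105]
eef_rot: [-3.092, 1.563, 0.08]
force: [0.0, -1.2, 17.6]
grip_width: 0.0206
```

Request:
arm_command:
  deltas:
    - {"translation": [0,0,0],"turn": [0,0,0]}
    - {"translation": [0,0,0],"turn": [0,0,0]}
    - {"translation": [0,0,0],"turn": [0,0,0]}
    - {"translation": [0,0,0],"turn": [0,0,0]}
  gripper: 50

```text
time_s: 19.93
ee_pos: [0.4943, 0.0952, 0.1081]
eef_rot: [3.039, 1.569, -0.073]
force: [-0.3, -0.1, 0.1]
grip_width: 0.0444
```

```bash
python3 -c "
from h import *
o=ctrl.get_obs();print(o['ee_pos'],o['force'],o['moment'],o['grip_width'])"
```

```text
[0.49425892 0.09517427 0.10813712] [-0.33773947 -0.09868298  0.06061459] [ 0.0296707   0.00115433 -0.00360132] 0.04440130467658151
```

Request:
arm_command:
  deltas:
    - {"translation": [-0.5,0,0],"turn": [0,0,0]}
    - {"translation": [-1.5,0,0],"turn": [0,0,0]}
    - {"translation": [-3,0,0],"turn": [0,0,0]}
    - {"translation": [-4.5,0,0],"turn": [0,0,0]}
    - {"translation": [-5,2,0.5],"turn": [0,0,0]}
    - {"translation": [-5,4,1],"turn": [0,0,0]}
    - {"translation": [-5,6,1.5],"turn": [0,0,0]}
    - {"translation": [-5,8,2],"turn": [0,0,0]}
    - {"translation": [-5,10,2],"turn": [0,0,0]}
    - {"translation": [-5,12,2],"turn": [0,0,0]}
    - {"translation": [-5,12,2],"turn": [0,0,0]}
    - {"translation": [-5,12,2],"turn": [0,0,0]}

```text
time_s: 20.93
ee_pos: [0.4524, -0.2103, 0.2331]
eef_rot: [2.762, 1.569, -0.352]
force: [0.4, 0.5, -1.5]
grip_width: 0.0499
```

```bash
python3 -c "
from h import *
o=ctrl.get_obs();print(o['ee_pos'],o['force'],o['joint_vel'].round(3))
a=snap('top','top10');b=snap('side','side10')
print('collar ctr',proj('side',[.4985,.096,.084]),'grip top',proj('side',[.4985,.096,.13]))
print('collar ctr',proj('top',[.4985,.096,.084]),'grip top',proj('top',[.4985,.096,.13]))
print([(n,t,np.round(r['at'],1).tolist(),round(r['score'],2)) for t in('pin','rack_hole') for n in('top','side') for r in models.mark_of(t,n)[:1]])
a=cv2.resize(a[150:230,190:270],None,fx=5,fy=5,interpolation=cv2.INTER_LANCZOS4);b=cv2.resize(b[150:230,200:280],None,fx=5,fy=5,interpolation=cv2.INTER_LANCZOS4)
cv2.imwrite('pics/z12.png',np.hstack([a,b])[:,:,::-1])"
```

```text
[ 0.45243154 -0.21033167  0.2331472 ] [ 0.43482948  0.45376354 -1.52476017] [-0.256  0.137 -0.153  0.013  0.028 -0.242]
collar ctr [236.85949158 209.02404117] grip top [236.06469045 194.6675815 ]
collar ctr [229.93415789 199.04027644] grip top [229.03649132 195.63396748]
[('top', 'pin', [230.1, 197.9], 0.49), ('side', 'pin', [238.1, 209.7], 0.62), ('side', 'rack_hole', [237.0, 208.9], 0.93)]
```

View pics/z12.png

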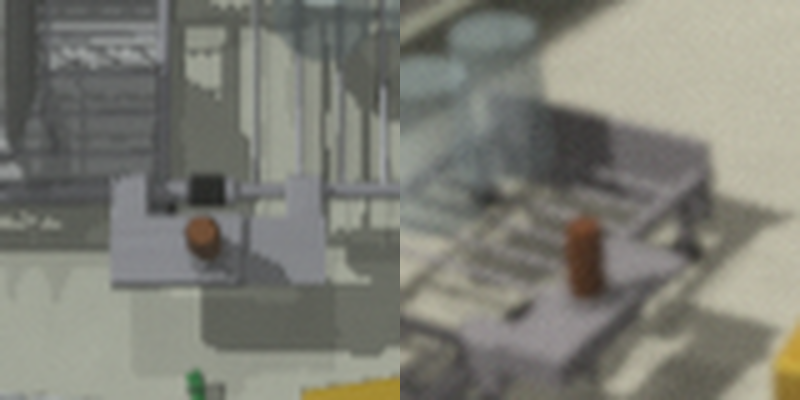

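View pics/side10.png

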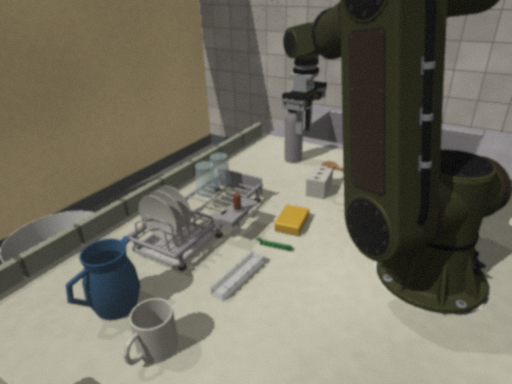

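```bash
python3 -c "
from h import *
print(ctrl.hand_in(), ctrl.get_obs()['time_s'])"
```

```text
the job is handed in; nothing more can be done
the job is handed in; nothing more can be done
```

The rack is closed and pinned, and the job was handed in at about 21 s on the robot's clock. The hand-in gives no verdict, so the result rests on my own checks.

- **Closing the rack:** I pushed the sliding half in by its end plate with the closed fingers until the buffers met. The push reached about 16 N, and I let it spring back.
- **Setting the pin:** I took the pin from the stand and felt it through the clevis and the tongue in small steps. The force on the way down was 10–15 N. At the seat it came to a hard stop and rose to about 23 N.
- **Letting go:** I eased off the sideways load to about 1 N, opened the fingers and drew the hand clear.

**Last checks:**
- At the hard stop, the hand height put the collar's underside at about 82.0 mm, which is the height of the upper lug's top face.
- In the last pictures the pin stands upright in the clevis by itself. The hand is clear, and the other things in view look unmoved; I compared them by eye only.
- The pin's position agreed with the expected one to about 1 pixel (2–3 mm), so the pictures alone don't prove the last millimetre. That rests on the hard stop.
- The network did not report the clevis hole in the last top picture.

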